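# Lay out the glass cutter's wheels by size

## Task

Get the glass cutter's bench ready: set the four cutting wheels out on the four blue pads of the lay-out board in order of size, the largest next to the yellow end stop and on down to the smallest at the grey one. Each wheel must lie flat, centred on its pad and let go of, and the little ruby-red glass standing among the wheels must be left where it is.

Things in the scene. Friction and masses are not known exactly. Their poses are not given: they have to be found in the camera images.
- wheel_a_grip (a point): near-black cutting wheel, 94 mm across, loose, about 270 g: a flat abrasive disc 12 mm thick lying flat on the bench, with a plain round steel arbor, 22 mm across and 48 mm tall, standing up from its middle to 60 mm above the underside. This point lies on the axis, at the middle of the arbor's height, 36 mm above the wheel's underside (24 mm above the disc's upper face). Own z is the arbor's axis, up. Pick it up by the arbor, from above
- wheel_b_grip (a point): green cutting wheel, 80 mm across, loose, about 210 g: a flat abrasive disc 12 mm thick lying flat on the bench, with a plain round steel arbor, 22 mm across and 48 mm tall, standing up from its middle to 60 mm above the underside. This point lies on the axis, at the middle of the arbor's height, 36 mm above the wheel's underside (24 mm above the disc's upper face). Own z is the arbor's axis, up. Pick it up by the arbor, from above
- wheel_c_grip (a point): pink cutting wheel, 66 mm across, loose, about 160 g: a flat abrasive disc 12 mm thick lying flat on the bench, with a plain round steel arbor, 22 mm across and 48 mm tall, standing up from its middle to 60 mm above the underside. This point lies on the axis, at the middle of the arbor's height, 36 mm above the wheel's underside (24 mm above the disc's upper face). Own z is the arbor's axis, up. Pick it up by the arbor, from above
- wheel_d_grip (a point): off-white cutting wheel, 52 mm across, loose, about 120 g: a flat abrasive disc 12 mm thick lying flat on the bench, with a plain round steel arbor, 22 mm across and 48 mm tall, standing up from its middle to 60 mm above the underside. This point lies on the axis, at the middle of the arbor's height, 36 mm above the wheel's underside (24 mm above the disc's upper face). Own z is the arbor's axis, up. Pick it up by the arbor, from above
- pad_a: blue round pad, 56 mm across and 3 mm thick, fixed on the grey lay-out board (536 x 110 mm, 12 mm thick): an end pad of the row a, b, c, d, about 112 mm from pad to pad. Origin at the centre of its underside, that is on the board's top; a wheel set on it stands with its underside 3 mm above this origin
- pad_b: blue round pad, 56 mm across and 3 mm thick, fixed on the grey lay-out board (536 x 110 mm, 12 mm thick): an inner pad, between pad_a and pad_c of the row a, b, c, d, about 112 mm from pad to pad. Origin at the centre of its underside, that is on the board's top; a wheel set on it stands with its underside 3 mm above this origin
- pad_c: blue round pad, 56 mm across and 3 mm thick, fixed on the grey lay-out board (536 x 110 mm, 12 mm thick): an inner pad, between pad_b and pad_d of the row a, b, c, d, about 112 mm from pad to pad. Origin at the centre of its underside, that is on the board's top; a wheel set on it stands with its underside 3 mm above this origin
- pad_d: blue round pad, 56 mm across and 3 mm thick, fixed on the grey lay-out board (536 x 110 mm, 12 mm thick): the end pad opposite to pad_a of the row a, b, c, d, about 112 mm from pad to pad. Origin at the centre of its underside, that is on the board's top; a wheel set on it stands with its underside 3 mm above this origin
- yellow_stop: yellow end stop, a fixed round post 28 mm across and 40 mm tall on one end of the lay-out board, about 82 mm beyond the end pad there (which of the two ends, pad_a or pad_d, varies); a grey stop of the same shape stands at the other end. Origin at the centre of its underside, on the board's top
- glass_mid (a point): small ruby-red drinking glass, 42 mm across its rim and 55 mm tall, standing upright and loose on the bench among the wheels; this point is on its axis, 27.5 mm above its underside; own z is up. Not to be moved
Mind the look-alikes: they are no part of the job. What is shaped like the part that bears wheel_d_grip but black or purple is not meant.

How it is judged:
At the end, for the whole second after the job is handed in: Counting from the yellow end stop, the pads carry the 94, 80, 66 and 52 mm wheels in this order; each wheel's axis is within 14 mm of its pad's centre, its grip point is 34 to 44 mm above the pad's origin (39 mm when lying on the pad), it is tilted less than 0.1 rad and is at rest (angle between each of wheel_a_grip, wheel_b_grip, wheel_c_grip, wheel_d_grip's own z axis and vertical below 0.1 rad and linear speed of each of wheel_a, wheel_b, wheel_c, wheel_d below 0.02 m/s and ((horizontal distance between yellow_stop and pad_a below 0.15 m and horizontal distance between wheel_a_grip and pad_a below 0.014 m and z of wheel_a_grip in the frame of pad_a between 0.034 and 0.044 m and horizontal distance between wheel_b_grip and pad_b below 0.014 m and z of wheel_b_grip in the frame of pad_b between 0.034 and 0.044 m and horizontal distance between wheel_c_grip and pad_c below 0.014 m and z of wheel_c_grip in the frame of pad_c between 0.034 and 0.044 m and horizontal distance between wheel_d_grip and pad_d below 0.014 m and z of wheel_d_grip in the frame of pad_d between 0.034 and 0.044 m) or (horizontal distance between yellow_stop and pad_d below 0.15 m and horizontal distance between wheel_a_grip and pad_d below 0.014 m and z of wheel_a_grip in the frame of pad_d between 0.034 and 0.044 m and horizontal distance between wheel_b_grip and pad_c below 0.014 m and z of wheel_b_grip in the frame of pad_c between 0.034 and 0.044 m and horizontal distance between wheel_c_grip and pad_b below 0.014 m and z of wheel_c_grip in the frame of pad_b between 0.034 and 0.044 m and horizontal distance between wheel_d_grip and pad_a below 0.014 m and z of wheel_d_grip in the frame of pad_a between 0.034 and 0.044 m))); the robot touches nothing.
It fails at once if the ruby-red glass is shifted by more than 20 mm or tipped (distance of glass_mid from where it was at the start of the episode above 0.02 m or angle between glass_mid's own z axis and vertical above 0.35 rad).
It also fails if it takes over 106 s, if anything falls off the work surface, if the arm or the gripper's body presses on something with over 40 N, if the wrist force passes 120 N, or if a joint passes its speed limit or range.

## Robot

A 6-joint arm with a two-finger parallel gripper is mounted at the origin on the work surface. World frame = base frame: x ahead of the robot, y to its left, z up, the work surface at z = 0. Lengths are in m, angles in rad, forces in N, time in s.
With the tool pointing down it reaches from about 0.35 to 0.775 m from the base axis. Payload 7.3 kg.
Tool frame: the origin (TCP) lies on the centre line of the jaws, within the pads' length; the fingertips stand 25 mm ahead of it and the grasp point (between the pads) lies 6 mm ahead of it; z points along the fingers, y is the line along which they close (so a half turn about z gives the same grasp; the last joint's range is limited). The gripper opens to 92 mm and grips with 3 to 60 N. Pads are 19 mm wide; open, the fingers measure 130 mm over their backs; the gripper's body (75 mm by 190 mm) begins 47 mm behind the grasp point.
Start: joints at [1.085, 0.342, 1.524, -0, 1.275, -0.146], TCP at [0.175, 0.495, 0.252] pointing down, gripper open.
Joint ranges: [-2.53, 2.53], [-0.77, 2.02], [0.04, 2.7], [-1, 4.14], [0.28, 2.66], [-3.11, 3.11]. Speed limits (rad/s): [2.57, 2.57, 3.14, 3.14, 3.14, 3.14].

## Interface

Orientations are given as [roll, pitch, yaw] about the fixed x, y, z axes, in that order (R = Rz(yaw) Ry(pitch) Rx(roll)).
In Python, from cell import status, read_camera, camera_info, ticket, models gives the robot as it stands.
- The arm moves only by the tool send_rows, never from a script. Its argument "plan" is a list of rows, each an object with "offset": the shift along the tool's x, y, z in mm, a list of three; "yaw": the turn about the tool's z in rad. In form: [{"offset": [dx, dy, dz], "yaw": yaw}, ...]. A call has 1 to 20 rows; each row shifts and turns the commanded pose from where the row before left it, along the tool's axes as they then stand; what a row does not reach is not made up. A row lasts 1/10 s, in which the tool goes at most 50 mm and 8.59 degrees, less where a joint would pass 70% of its speed; a pose out of reach is approached as far as the arm can. A call is refused whole if a number of a shift passes 50 or a number of a turn 0.15, either way. A call with a gripper value outside its range is refused whole. "hand" is the closure, from 0 (fully open) to 1 (shut), set as the call begins (left out, the last holds). The fingers move at their own pace and stop on an object; "squeeze" is the grip in N (left out, the last holds). Time passes only in rows, so rows that do not move let the fingers close. It gives the time, the measured TCP pose, the force, the opening and the grip force at its end, in the units of the state.
- status.observe(): the state, without advancing time (a new reading comes with each control period).
- read_camera(name): name is "scene" or "top" or "wrist"; returns the picture (400x640x3 uint8, red, green, blue); there is no depth.
- camera_info(name): a dict with "vfov" (degrees; the focal length in pixels is half the picture's height over the tangent of half this angle, whatever the lens; pixels are square), "cx", "cy" (the principal point, pixels), "origin" and "attitude" of the camera in the world. Camera axes: x right, y down, z forward; pixel columns grow to the right and rows downward; lengths in m; the calibration is good to about 2 mm. The wrist camera is an equidistant fisheye: a pixel r from the principal point sees the ray r / f radians off the axis. A picture is of the moment at which its call begins: read the wrist's pose just before it. camera_info takes no time and is no camera call; for the wrist camera it gives the pose at the moment of the call.
- ticket.hand_in(): hands the job in; it is judged then, once.
Trained networks look in the newest picture that a camera, given by its name, has taken for a name from the list of things; names that differ only in an ending like _2 or _b are one class to them, and where a whole thing is asked for, a point or a joint stands for the part that bears it (a point fixed in the world has none). Each returns a list of dicts, best first, with "conf" (0 to 1); they miss things now and then, are a little off and sometimes report something else, mostly with a low value. They report only what shows in the picture. A call takes as long as a camera call. They do not tell look-alikes from the thing itself.
- models.regions_of(camera, label): "mask" (400x640 bool, what is visible of it) and "extent" ([left, top, right, bottom] in pixels, round what is visible of it).
The state is a dict: "time": time; "qpos": joint angles; "qvel": joint speeds; "joint_efforts": joint torques, N m; "tool_pos": TCP position; "tool_rot": TCP orientation; "contact_force": force on the tool from outside, world axes, zero at the start; "torque": the same for the moment, N m; "opening": finger opening in m; "grip_force": force on a finger pad.
Only numpy, scipy, OpenCV 4.12 (cv2) and the standard library are available. Lean on these libraries where they do the work, as an engineer would, in place of code of your own. Each camera call takes 0.05 s, during which the arm holds its last target. There are 200 camera calls.

## Working session

There is one attempt and no reset: what is moved stays moved. The work goes in short steps, Python scripts to look and compute and a tool call to move; the robot and the scene stay as the last step left them, time stands still between calls to the robot, and variables do not carry over. Pictures are saved under pics/ and viewed, at most 14 in all, crops included, and the job is handed in when it is done.

Besides the shell and the picture viewer there is one more tool, called after "Request:" by a JSON object that holds its "fn" and its "kwargs". send_rows: Moves the arm, as the interface text tells. Its arguments: {"type":"object","properties":{"plan":{"type":"array"},"hand":{"type":"number"},"squeeze":{"type":"number"}},"required":["plan"]}

```bash
ls; mkdir -p pics
python3 - <<'E'
from cell import status, read_camera, camera_info
import cv2
print(status.observe())
for n in("scene","top"):
    im=read_camera(n); cv2.imwrite(f"pics/{n}0.png",im[:,:,::-1]); print(n,camera_info(n))
print(camera_info("wrist"))
E
```

```text
pics
{'time': 0.0, 'qpos': array([ 1.08500388e+00,  3.42716302e-01,  1.52502983e+00, -1.52800473e-05,
        1.27540109e+00, -1.46009560e-01]), 'qvel': array([-4.88611255e-04,  9.39159128e-06, -1.78472754e-04,  6.29919448e-05,
       -1.73663236e-03,  1.06958883e-03]), 'joint_efforts': array([ 5.08998983e-04, -4.31231582e+01, -2.44217920e+01,  7.17360084e-02,
        5.59050974e-02, -1.51957056e-04]), 'tool_pos': array([0.17478339, 0.49465195, 0.2510438 ]), 'tool_rot': array([-3.14005250e+00, -2.11720036e-04,  2.80181407e+00]), 'contact_force': array([-0.40783321,  0.018218  ,  0.98113881]), 'torque': array([-0.01904539, -0.03573996,  0.02423972]), 'grip_force': 0.0, 'opening': 0.0916909352194135}
scene {'vfov': 47.66896090592728, 'cx': 321.6530502068888, 'cy': 196.48531010827554, 'origin': array([0.96095108, 0.50777608, 0.82389143]), 'attitude': array([-2.3849119 ,  0.01664739,  2.43367185])}
top {'vfov': 49.749129752753205, 'cx': 319.2427823504537, 'cy': 194.43837259173975, 'origin': array([ 0.38550135, -0.03729376,  0.97201199]), 'attitude': array([-3.01315614, -0.01629285, -1.54400802])}
{'vfov': 65.70646984690485, 'cx': 324.00181826060424, 'cy': 197.9015766972236, 'origin': array([0.0946573 , 0.52300822, 0.38348604]), 'attitude': array([2.82496980e+00, 2.58910659e-03, 1.23023693e+00])}
```

View pics/top0.png

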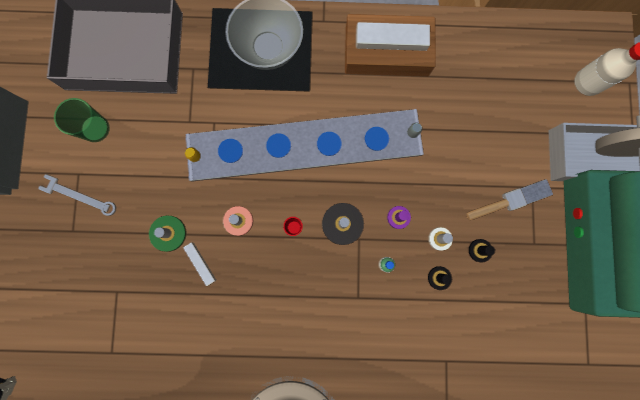

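View pics/scene0.png

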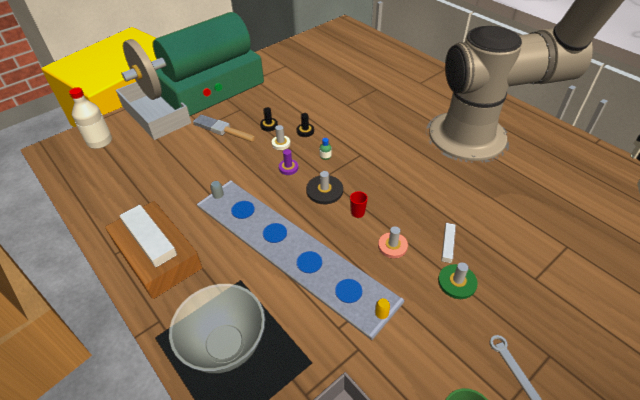

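The yellow stop is at top-view (192,154) and the grey one at (415,130). So from left to right, the pads at (230,151), (278,145), (329,143) and (376,138) take black, green, pink and white. The wheels are at: black 94 (343,223), green (167,233), pink (237,220), white (440,239). The ruby glass is at (293,227).

There are several small discs: purple (399,217), black (481,250), black (440,278) and off-white (440,239). Only the one at (440,239) is off-white. I'll check it in a crop.

```bash
cat > h.py <<'E'
import numpy as np, cv2
from scipy.spatial.transform import Rotation as R
from scipy.optimize import minimize
from cell import status, read_camera, camera_info, models
def proj(ci,P):
    P=np.atleast_2d(P); f=200/np.tan(np.radians(ci["vfov"])/2)
    c=(P-ci["origin"])@R.from_euler("xyz",ci["attitude"]).as_matrix()
    if ci.get("fish"):
        r=np.hypot(c[:,0],c[:,1]); k=f*np.arctan2(r,c[:,2])/np.maximum(r,1e-9)
    else: k=f/c[:,2]
    return np.c_[c[:,0]*k+ci["cx"],c[:,1]*k+ci["cy"]]
def info(n):
    ci=dict(camera_info(n)); ci["fish"]=n=="wrist"; return ci
a=np.linspace(0,2*np.pi,40)
def cyl(p,d,z0,z1): # p = centre of the underside
    return np.vstack([np.c_[p[0]+d/2*np.cos(a),p[1]+d/2*np.sin(a),0*a+p[2]+z] for z in (z0,z1)])
def sil(ci,p,parts,S=4):
    m=np.zeros((400*1,640),np.uint8)
    for q in parts:
        h=cv2.convexHull(proj(ci,cyl(p,*q)).astype(np.float32))
        cv2.fillPoly(m,[np.round(h*16).astype(np.int32)],255,lineType=cv2.LINE_AA,shift=4)
    return m/255.
def fit(views,p0,parts,zfix=None): # views: (ci,mask)
    def cost(p):
        if zfix is not None: p=[p[0],p[1],zfix]
        s=0
        for ci,m in views:
            q=sil(ci,p,parts); s+=1-np.minimum(q,m).sum()/max(np.maximum(q,m).sum(),1)
        return s/len(views)
    n=3 if zfix is None else 2
    sx=np.array(p0)[:n]+np.vstack([np.zeros(n),0.012*np.eye(n)])
    r=minimize(cost,np.array(p0)[:n],method="Nelder-Mead",options=dict(initial_simplex=sx,xatol=2e-4,fatol=1e-4))
    return r.x,r.fun
def ray(ci,uv,z): # perspective cameras
    f=200/np.tan(np.radians(ci["vfov"])/2)
    d=R.from_euler("xyz",ci["attitude"]).apply([(uv[0]-ci["cx"])/f,(uv[1]-ci["cy"])/f,1])
    return ci["origin"]+d*(z-ci["origin"][2])/d[2]
W=lambda d:[(d,0,.012),(.022,.012,.060)]
PARTS=dict(wheel_a=W(.094),wheel_b=W(.080),wheel_c=W(.066),wheel_d=W(.052),pad=[(.056,0,.003)],yellow=[(.028,0,.04)],glass=[(.042,0.0,.055)])
E
python3 - <<'E'
from h import *
ci={n:info(n) for n in("top","scene")}
im={n:read_camera(n) for n in ci}
cv2.imwrite("pics/crop.png",np.hstack([cv2.resize(im["top"][190:300,370:510,::-1],None,fx=2.8,fy=2.8),cv2.resize(im["scene"][95:205,230:370,::-1],None,fx=2.8,fy=2.8)]))
seed=dict(wheel_a_grip=[(343,223)],wheel_b_grip=[(167,233)],wheel_c_grip=[(237,220)],wheel_d_grip=[(440,239)],pad_a=[(230,151),(278,145),(329,143),(376,138)],yellow_stop=[(190,153)],glass_mid=[(293,227)])
for lab,sd in seed.items():
    reg={n:models.regions_of(n,lab) for n in ci}
    pk=[k for k in PARTS if lab.startswith(k)][0]
    for s in sd:
        p=ray(ci["top"],s,0.015); vs=[];cf=[]
        for n in ci:
            c0=proj(ci[n],p)[0]
            ok=[(np.hypot(*(np.argwhere(r["mask"])[:,::-1].mean(0)-c0)),r) for r in reg[n] if r["mask"].any()]
            ok=[o for o in ok if o[0]<22]
            if ok:
                d,r=min(ok,key=lambda o:o[0]); vs.append((ci[n],r["mask"]*1.)); cf.append((n,round(r["conf"],2),round(d,1)))
        x,f=fit(vs,p,PARTS[pk]) if len(vs)==2 else fit(vs,p,PARTS[pk],.0) if vs else (p,9)
        print(lab,np.round(x,4),round(f,3),"reach",round(np.hypot(*x[:2]),3),cf)
E
```

```text
wheel_a_grip [ 0.4469 -0.1037 -0.0021] 0.105 reach 0.459 [('top', 0.74, np.float64(0.7)), ('scene', 0.93, np.float64(2.2))]
wheel_b_grip [ 0.4138  0.2855 -0.0015] 0.087 reach 0.503 [('top', 0.89, np.float64(0.2)), ('scene', 0.96, np.float64(3.3))]
wheel_c_grip [ 0.4454  0.1307 -0.0046] 0.133 reach 0.464 [('top', 0.8, np.float64(0.9)), ('scene', 0.68, np.float64(1.3))]
wheel_d_grip [ 0.4192 -0.3246 -0.0052] 0.174 reach 0.53 [('top', 0.55, np.float64(0.8)), ('scene', 0.86, np.float64(1.7))]
pad_a [0.6067 0.1572] 0.066 reach 0.627 [('top', 0.78, np.float64(0.4))]
pad_a [0.6206 0.0457 0.0113] 0.108 reach 0.622 [('top', 0.88, np.float64(0.2)), ('scene', 0.9, np.float64(0.9))]
pad_a [ 0.6279 -0.0685  0.0136] 0.094 reach 0.632 [('top', 0.63, np.float64(0.1)), ('scene', 0.58, np.float64(0.4))]
pad_a [ 0.6441 -0.1792  0.0087] 0.137 reach 0.669 [('top', 0.87, np.float64(0.6)), ('scene', 0.87, np.float64(1.0))]
yellow_stop [0.5909 0.2365 0.0063] 0.244 reach 0.636 [('top', 0.63, np.float64(2.9)), ('scene', 0.65, np.float64(8.4))]
glass_mid [0.4357 0.0067 0.0019] 0.177 reach 0.436 [('top', 0.63, np.float64(1.4)), ('scene', 0.74, np.float64(4.8))]
```

View pics/crop.png

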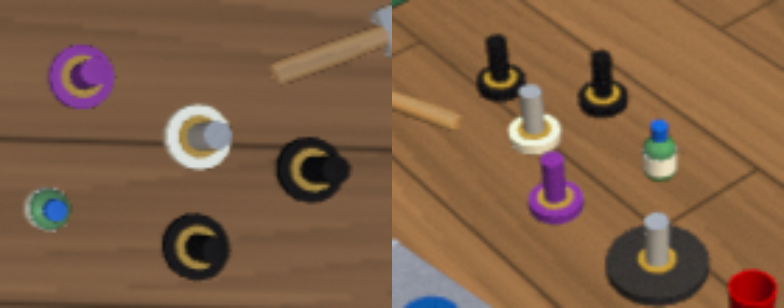

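The off-white wheel is confirmed at top (440,239). It has a steel arbor and a white disc, whereas its neighbours are purple or black. The fitted underside heights (about 0 for wheels, about 12 mm for pads) agree with the text. I'm moving above green with the yaw aligned to the world axes, then taking a close look.

Request:
{"fn": "send_rows", "kwargs": {"plan": [{"offset":[0,0,0],"yaw":-0.113},{"offset":[0,0,0],"yaw":-0.113},{"offset":[0,0,0],"yaw":-0.113},{"offset":[-10,-9,4],"yaw":0},{"offset":[-19,-17,6],"yaw":0},{"offset":[-25,-22,8],"yaw":0},{"offset":[-25,-22,8],"yaw":0},{"offset":[-25,-22,8],"yaw":0},{"offset":[-25,-22,8],"yaw":0},{"offset":[-25,-22,8],"yaw":0},{"offset":[-25,-22,8],"yaw":0},{"offset":[-25,-22,8],"yaw":0},{"offset":[-20,-18,8],"yaw":0},{"offset":[-15,-12,5],"yaw":0},{"offset":[0,0,0],"yaw":0},{"offset":[0,0,0],"yaw":0}], "hand": 0.45}}

```text
time: 2.5
tool_pos: [0.4137, 0.2842, 0.1725]
tool_rot: [-3.142, -0.001, 3.137]
contact_force: [0.7, -0.3, 0.5]
opening: 0.0502
grip_force: 0.0
```

```bash
cat > look.py <<'E'
import sys
from h import *
def look(lab,p,pk,name=None):
    ci=info("wrist"); im=read_camera("wrist"); s=status.observe()
    print("t",round(s["time"],2),"tcp",np.round(s["tool_pos"],4),"rot",np.round(s["tool_rot"],3),"q6",round(s["qpos"][5],2),"open",round(s["opening"],3))
    c0=proj(ci,p)[0]
    for r in models.regions_of("wrist",lab):
        m=r["mask"]; c=np.argwhere(m)[:,::-1].mean(0); d=np.hypot(*(c-c0))
        if d<90 and r["conf"]>.2:
            x,f=fit([(ci,m*1.)],p,PARTS[pk],p[2]); print(lab,round(r["conf"],2),np.round(c),np.round(c0),"xy",np.round(x,4),"cost",round(f,3))
    if name: cv2.imwrite(f"pics/{name}.png",im[:,:,::-1])
E
python3 - <<'E'
from look import *
look("wheel_b_grip",(.4138,.2855,0),"wheel_b","w1")
E
```

```text
t 2.55 tcp [0.4134 0.2847 0.1727] rot [ 3.141 -0.     3.139] q6 -1.12 open 0.05
wheel_b_grip 0.67 [326. 186.] [326. 184.] xy [0.4146 0.2859] cost 0.062
```

View pics/w1.png

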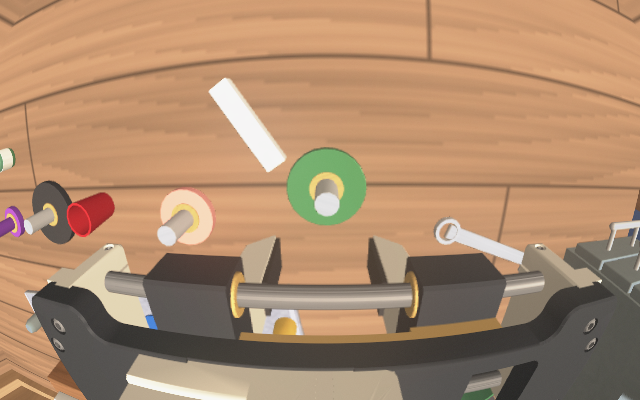

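The green wheel's arbor at (327,203) is centred between the fingers, and the wrist fit agrees to about 1 mm. I'm descending and gripping.

Request:
{"fn": "send_rows", "kwargs": {"plan": [{"offset":[0,1,12]},{"offset":[0,0,22]},{"offset":[0,0,25]},{"offset":[0,0,25]},{"offset":[0,0,22]},{"offset":[0,0,14]},{"offset":[0,0,7]},{"offset":[0,0,0]},{"offset":[0,0,0]}]}}

```text
schema error: expected keys offset, yaw
```

Request:
{"fn": "send_rows", "kwargs": {"plan": [{"offset":[0,0,0]},{"offset":[0,0,0]},{"offset":[0,0,0]},{"offset":[0,0,0]},{"offset":[0,0,0]},{"offset":[0,0,0]},{"offset":[0,0,0]}], "hand": 1, "squeeze": 35}}

```text
schema error: expected keys offset, yaw
```

Request:
{"fn": "send_rows", "kwargs": {"plan": [{"offset":[0,1,12],"yaw":0},{"offset":[0,0,22],"yaw":0},{"offset":[0,0,25],"yaw":0},{"offset":[0,0,25],"yaw":0},{"offset":[0,0,22],"yaw":0},{"offset":[0,0,14],"yaw":0},{"offset":[0,0,7],"yaw":0},{"offset":[0,0,0],"yaw":0},{"offset":[0,0,0],"yaw":0}]}}

```text
time: 3.5
tool_pos: [0.4139, 0.2862, 0.0461]
tool_rot: [3.141, 0.001, 3.141]
contact_force: [0.2, 0.4, -0.5]
opening: 0.0506
grip_force: 0.0
```

Request:
{"fn": "send_rows", "kwargs": {"plan": [{"offset":[0,0,0],"yaw":0},{"offset":[0,0,0],"yaw":0},{"offset":[0,0,0],"yaw":0},{"offset":[0,0,0],"yaw":0},{"offset":[0,0,0],"yaw":0},{"offset":[0,0,0],"yaw":0}], "hand": 1, "squeeze": 35}}

```text
time: 4.1
tool_pos: [0.414, 0.2859, 0.046]
tool_rot: [3.141, 0.0, 3.141]
contact_force: [0.0, 0.8, 3.1]
opening: 0.0216
grip_force: 35.0
```

Request:
{"fn": "send_rows", "kwargs": {"plan": [{"offset":[0,0,-10],"yaw":0},{"offset":[0,0,-20],"yaw":0},{"offset":[0,0,-30],"yaw":0},{"offset":[-4,-5,-30],"yaw":0},{"offset":[-12,-14,-24],"yaw":0},{"offset":[-20,-24,-12],"yaw":0},{"offset":[-22,-26,-4],"yaw":0},{"offset":[-22,-26,0],"yaw":0},{"offset":[-22,-26,0],"yaw":0},{"offset":[-22,-26,0],"yaw":0},{"offset":[-22,-26,0],"yaw":0},{"offset":[-22,-26,0],"yaw":0},{"offset":[-20,-24,0],"yaw":0},{"offset":[-11,-13,0],"yaw":0},{"offset":[-5,-6,0],"yaw":0},{"offset":[0,0,0],"yaw":0},{"offset":[0,0,0],"yaw":0}]}}

```text
time: 5.8
tool_pos: [0.6169, 0.0444, 0.1756]
tool_rot: [3.141, -0.001, 3.141]
contact_force: [0.6, -0.8, -2.3]
opening: 0.0212
grip_force: 35.0
```

Run:
```python
from look import *
look("pad_a",(.6177,.044,.012),"pad","w2")
ci=info("wrist")
reg=models.regions_of("wrist","pad_a"); rt=models.regions_of("top","pad_a")
for r in reg: print(round(r["conf"],2),np.round(r["extent"]))
for p in [(.605,.156,.012),(.6177,.044,.012),(.6305,-.0677,.012),(.6433,-.1794,.012)]: print(np.round(proj(ci,p)))
```

```text
t 5.85 tcp [0.6169 0.0447 0.1757] rot [ 3.141e+00 -1.000e-03 -3.141e+00] q6 -1.62 open 0.021
pad_a 0.61 [329. 173.] [324. 188.] xy [0.6185 0.0453] cost 0.744
0.67 [196. 171. 245. 224.]
0.65 [405. 151. 458. 204.]
0.65 [116. 188. 155. 232.]
0.61 [303. 166. 353. 185.]
0.47 [260.   0. 304.  22.]
[[433. 176.]]
[[324. 187.]]
[[217. 200.]]
[[134. 210.]]
```

View pics/w2.png

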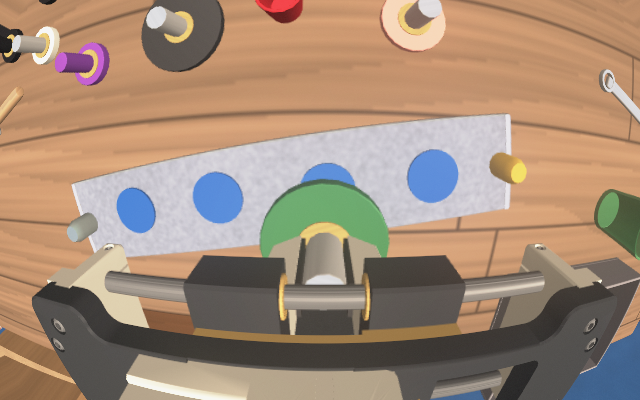

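The picture shows pad1 at (431,177), pad2 partly hidden at about (328,188), pad3 at (220,197) and pad4 at (135,210). All are within 3-4 px of my predictions, and the yellow stop is at the right end. I'm lowering green on pad2 with a small correction.

Request:
{"fn": "send_rows", "kwargs": {"plan": [{"offset":[-1,2,12],"yaw":0},{"offset":[0,0,22],"yaw":0},{"offset":[0,0,25],"yaw":0},{"offset":[0,0,22],"yaw":0},{"offset":[0,0,14],"yaw":0},{"offset":[0,0,9],"yaw":0},{"offset":[0,0,5],"yaw":0},{"offset":[0,0,3],"yaw":0},{"offset":[0,0,2],"yaw":0},{"offset":[0,0,0],"yaw":0},{"offset":[0,0,0],"yaw":0}]}}

```text
time: 7.1
tool_pos: [0.619, 0.0456, 0.0623]
tool_rot: [3.142, 0.001, 3.141]
contact_force: [0.1, -0.3, -1.5]
opening: 0.0212
grip_force: 35.0
```

Run:
```python
from look import *
rt=info("top")
read_camera("top"); read_camera("scene")
cs={n:info(n) for n in("top","scene")}
R_={n:models.regions_of(n,"pad_a") for n in cs}
for p in [(.605,.156,.012),(.628,-.066,.012),(.6433,-.1794,.012)]:
    for n in cs:
        for r in R_[n]:
            m=r["mask"]; d=np.hypot(*(np.argwhere(m)[:,::-1].mean(0)-proj(cs[n],p)[0]))
            if d<15: x,f=fit([(cs[n],m*1.)],p,PARTS["pad"],.012); print(n,p,round(r["conf"],2),np.round(x,4),round(f,3))
```

```text
scene (0.605, 0.156, 0.012) 0.84 [0.6057 0.1562] 0.091
top (0.628, -0.066, 0.012) 0.62 [ 0.6278 -0.0695] 0.255
scene (0.628, -0.066, 0.012) 0.84 [ 0.6315 -0.0674] 0.292
```

Request:
{"fn": "send_rows", "kwargs": {"plan": [{"offset":[0,0,1],"yaw":0},{"offset":[0,0,1],"yaw":0},{"offset":[0,0,0],"yaw":0}]}}

```text
time: 7.6
tool_pos: [0.6188, 0.0456, 0.061]
tool_rot: [-3.142, 0.001, 3.141]
contact_force: [-3.3, 0.9, 7.3]
opening: 0.0214
grip_force: 35.0
```

Request:
{"fn": "send_rows", "kwargs": {"plan": [{"offset":[0,0,0],"yaw":0},{"offset":[0,0,0],"yaw":0},{"offset":[0,0,0],"yaw":0},{"offset":[0,0,0],"yaw":0},{"offset":[0,0,-10],"yaw":0},{"offset":[0,0,-20],"yaw":0},{"offset":[0,0,-30],"yaw":0},{"offset":[5,-4,-25],"yaw":0},{"offset":[14,-12,-15],"yaw":0},{"offset":[22,-19,-10],"yaw":0},{"offset":[24,-21,0],"yaw":0},{"offset":[24,-21,0],"yaw":0},{"offset":[24,-21,0],"yaw":0},{"offset":[24,-21,0],"yaw":0},{"offset":[20,-18,0],"yaw":0},{"offset":[10,-9,0],"yaw":0},{"offset":[5,-4,0],"yaw":0},{"offset":[0,0,0],"yaw":0},{"offset":[0,0,0],"yaw":0}], "hand": 0.45}}

```text
time: 9.5
tool_pos: [0.4472, -0.1039, 0.1699]
tool_rot: [3.142, 0.001, 3.141]
contact_force: [-0.3, 0.7, -0.1]
opening: 0.0507
grip_force: 0.0
```

Run:
```python
from look import *
look("wheel_a_grip",(.4469,-.1037,0),"wheel_a","w3")
```

```text
t 9.55 tcp [ 0.4472 -0.1038  0.1698] rot [3.141e+00 1.000e-03 3.142e+00] q6 -1.97 open 0.051
wheel_a_grip 0.59 [325. 185.] [325. 184.] xy [ 0.4471 -0.1034] cost 0.057
```

View pics/w3.png

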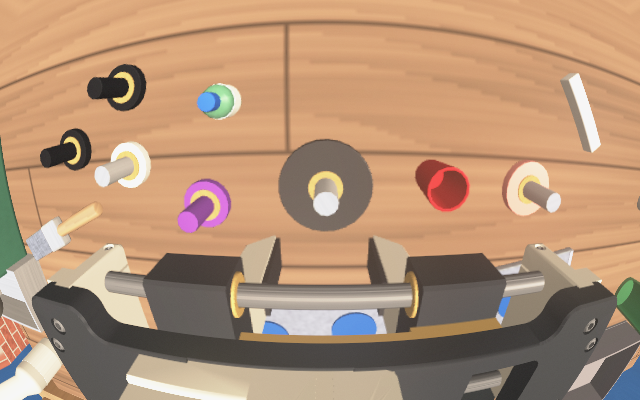

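The 94 mm wheel's arbor at (326,203) is centred between the fingers, and the glass at (443,186) is well clear. Gripping.

Request:
{"fn": "send_rows", "kwargs": {"plan": [{"offset":[0,0,12],"yaw":0},{"offset":[0,0,22],"yaw":0},{"offset":[0,0,25],"yaw":0},{"offset":[0,0,25],"yaw":0},{"offset":[0,0,20],"yaw":0},{"offset":[0,0,13],"yaw":0},{"offset":[0,0,7],"yaw":0},{"offset":[0,0,0],"yaw":0},{"offset":[0,0,0],"yaw":0}]}}

```text
time: 10.5
tool_pos: [0.447, -0.1041, 0.046]
tool_rot: [-3.141, 0.001, 3.141]
contact_force: [0.1, 0.3, -0.1]
opening: 0.0503
grip_force: 0.0
```

Request:
{"fn": "send_rows", "kwargs": {"plan": [{"offset":[0,0,0],"yaw":0},{"offset":[0,0,0],"yaw":0},{"offset":[0,0,0],"yaw":0},{"offset":[0,0,0],"yaw":0},{"offset":[0,0,0],"yaw":0},{"offset":[0,0,0],"yaw":0}], "hand": 1, "squeeze": 35}}

```text
time: 11.1
tool_pos: [0.4466, -0.1041, 0.046]
tool_rot: [3.141, 0.0, 3.141]
contact_force: [-0.7, 3.2, 4.2]
opening: 0.0212
grip_force: 35.0
```

Request:
{"fn": "send_rows", "kwargs": {"plan": [{"offset":[0,0,-10],"yaw":0},{"offset":[0,0,-20],"yaw":0},{"offset":[0,0,-30],"yaw":0},{"offset":[0,0,-30],"yaw":0},{"offset":[-5,8,-24],"yaw":0},{"offset":[-11,18,-12],"yaw":0},{"offset":[-16,27,-4],"yaw":0},{"offset":[-16,27,0],"yaw":0},{"offset":[-16,27,0],"yaw":0},{"offset":[-16,27,0],"yaw":0},{"offset":[-16,27,0],"yaw":0},{"offset":[-16,27,0],"yaw":0},{"offset":[-16,27,0],"yaw":0},{"offset":[-14,23,0],"yaw":0},{"offset":[-10,14,0],"yaw":0},{"offset":[-7,9,0],"yaw":0},{"offset":[0,0,0],"yaw":0},{"offset":[0,0,0],"yaw":0}]}}

```text
time: 12.9
tool_pos: [0.6052, 0.156, 0.1755]
tool_rot: [-3.141, -0.001, 3.141]
contact_force: [-0.2, 0.0, -2.5]
opening: 0.0213
grip_force: 35.0
```

Run:
```python
from look import *
look("wheel_b_grip",(.618,.0455,.015),"wheel_b","w4")
ci=info("wrist"); print(np.round(proj(ci,[(.605,.157,.012),(.604,.157,.012)])))
for r in models.regions_of("wrist","pad_a"): print(round(r["conf"],2),np.round(r["extent"]))
```

```text
t 12.95 tcp [0.6052 0.1558 0.1756] rot [-3.141e+00 -1.000e-03  3.140e+00] q6 -1.44 open 0.021
wheel_b_grip 0.7 [217. 202.] [218. 200.] xy [0.6192 0.0438] cost 0.092
[[326. 186.]
 [326. 186.]]
0.9 [115. 185. 151. 232.]
0.86 [ 59. 199.  90. 236.]
0.51 [306. 162. 345. 168.]
```

View pics/w4.png

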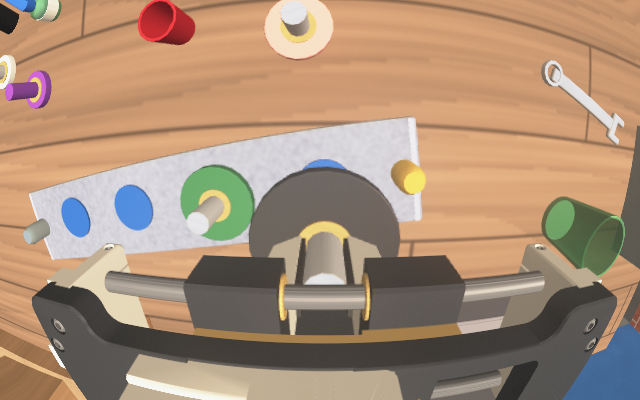

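Green lies flat on pad2, and the visible sliver of pad1 at (325,161) matches the target. I'm lowering and releasing black, then moving to pink.

Request:
{"fn": "send_rows", "kwargs": {"plan": [{"offset":[0,0,12],"yaw":0},{"offset":[0,0,22],"yaw":0},{"offset":[0,0,25],"yaw":0},{"offset":[0,0,22],"yaw":0},{"offset":[0,0,14],"yaw":0},{"offset":[0,0,9],"yaw":0},{"offset":[0,0,5],"yaw":0},{"offset":[0,0,3],"yaw":0},{"offset":[0,0,2],"yaw":0},{"offset":[0,0,1],"yaw":0},{"offset":[0,0,0],"yaw":0}]}}

```text
time: 14.15
tool_pos: [0.6059, 0.1567, 0.0612]
tool_rot: [3.141, 0.001, 3.141]
contact_force: [0.1, 0.1, -3.1]
opening: 0.0218
grip_force: 35.0
```

Request:
{"fn": "send_rows", "kwargs": {"plan": [{"offset":[0,0,0],"yaw":0},{"offset":[0,0,0],"yaw":0},{"offset":[0,0,0],"yaw":0},{"offset":[0,0,0],"yaw":0},{"offset":[0,0,-10],"yaw":0},{"offset":[0,0,-20],"yaw":0},{"offset":[0,0,-30],"yaw":0},{"offset":[5,-1,-25],"yaw":0},{"offset":[14,-2,-15],"yaw":0},{"offset":[22,-3,-10],"yaw":0},{"offset":[24,-4,0],"yaw":0},{"offset":[24,-4,0],"yaw":0},{"offset":[24,-4,0],"yaw":0},{"offset":[23,-4,0],"yaw":0},{"offset":[13,-2,0],"yaw":0},{"offset":[7,-1,0],"yaw":0},{"offset":[4,0,0],"yaw":0},{"offset":[0,0,0],"yaw":0},{"offset":[0,0,0],"yaw":0}], "hand": 0.45}}

```text
time: 16.05
tool_pos: [0.4464, 0.1319, 0.1709]
tool_rot: [3.141, 0.001, 3.141]
contact_force: [0.1, -0.4, 0.3]
opening: 0.0503
grip_force: 0.0
```

Run:
```python
from look import *
look("wheel_c_grip",(.4454,.1307,0),"wheel_c")
```

```text
t 16.1 tcp [0.4463 0.1319 0.1708] rot [3.141e+00 1.000e-03 3.141e+00] q6 -1.45 open 0.051
wheel_c_grip 0.94 [324. 185.] [323. 184.] xy [0.4458 0.1306] cost 0.056
```

Request:
{"fn": "send_rows", "kwargs": {"plan": [{"offset":[0,-1,12],"yaw":0},{"offset":[0,0,22],"yaw":0},{"offset":[0,0,25],"yaw":0},{"offset":[0,0,25],"yaw":0},{"offset":[0,0,21],"yaw":0},{"offset":[0,0,13],"yaw":0},{"offset":[0,0,7],"yaw":0},{"offset":[0,0,0],"yaw":0},{"offset":[0,0,0],"yaw":0}]}}

```text
time: 17.05
tool_pos: [0.4462, 0.1309, 0.0461]
tool_rot: [3.141, 0.001, 3.141]
contact_force: [-0.2, -0.1, 0.4]
opening: 0.0503
grip_force: 0.0
```

Request:
{"fn": "send_rows", "kwargs": {"plan": [{"offset":[0,0,0],"yaw":0},{"offset":[0,0,0],"yaw":0},{"offset":[0,0,0],"yaw":0},{"offset":[0,0,0],"yaw":0},{"offset":[0,0,0],"yaw":0},{"offset":[0,0,0],"yaw":0}], "hand": 1, "squeeze": 35}}

```text
time: 17.65
tool_pos: [0.4458, 0.1309, 0.046]
tool_rot: [3.141, 0.001, 3.141]
contact_force: [-0.1, 0.5, 3.8]
opening: 0.021
grip_force: 35.0
```

Request:
{"fn": "send_rows", "kwargs": {"plan": [{"offset":[0,0,-10],"yaw":0},{"offset":[0,0,-20],"yaw":0},{"offset":[0,0,-30],"yaw":0},{"offset":[0,0,-30],"yaw":0},{"offset":[-5,-6,-24],"yaw":0},{"offset":[-14,-16,-12],"yaw":0},{"offset":[-20,-22,-4],"yaw":0},{"offset":[-20,-22,0],"yaw":0},{"offset":[-20,-22,0],"yaw":0},{"offset":[-20,-22,0],"yaw":0},{"offset":[-20,-22,0],"yaw":0},{"offset":[-20,-21,0],"yaw":0},{"offset":[-20,-21,0],"yaw":0},{"offset":[-14,-15,0],"yaw":0},{"offset":[-7,-7,0],"yaw":0},{"offset":[-3,-3,0],"yaw":0},{"offset":[0,0,0],"yaw":0},{"offset":[0,0,0],"yaw":0}]}}

```text
time: 19.45
tool_pos: [0.6279, -0.0675, 0.1758]
tool_rot: [3.141, -0.001, 3.141]
contact_force: [-0.0, -0.2, -1.2]
opening: 0.0213
grip_force: 35.0
```

Run:
```python
from look import *
look("pad_a",(.643,-.1794,.012),"pad","w5")
```

```text
t 19.5 tcp [ 0.628  -0.0675  0.1759] rot [ 3.141 -0.    -3.142] q6 -1.8 open 0.021
pad_a 0.95 [221. 201.] [218. 201.] xy [ 0.6439 -0.1767] cost 0.068
```

View pics/w5.png

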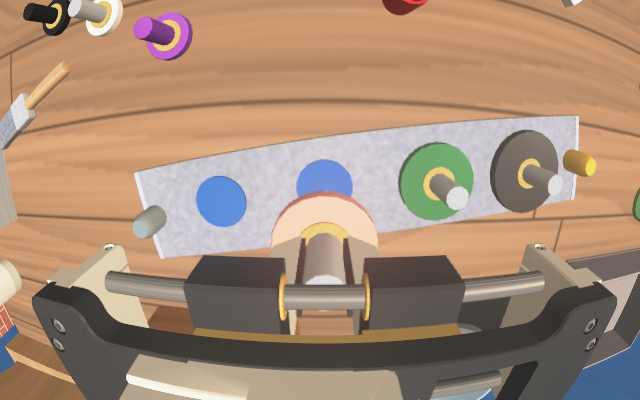

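Black (525,170) and green (437,181) lie flat on their pads. Pad3, at column 325, is directly under the pink wheel. I'm setting it down and moving to white.

Request:
{"fn": "send_rows", "kwargs": {"plan": [{"offset":[-1,0,12],"yaw":0},{"offset":[0,0,22],"yaw":0},{"offset":[0,0,25],"yaw":0},{"offset":[0,0,22],"yaw":0},{"offset":[0,0,14],"yaw":0},{"offset":[0,0,9],"yaw":0},{"offset":[0,0,5],"yaw":0},{"offset":[0,0,3],"yaw":0},{"offset":[0,0,2],"yaw":0},{"offset":[0,0,1],"yaw":0},{"offset":[0,0,0],"yaw":0}]}}

```text
time: 20.65
tool_pos: [0.6298, -0.0684, 0.0611]
tool_rot: [-3.141, 0.001, 3.141]
contact_force: [-1.0, -0.0, -2.3]
opening: 0.0212
grip_force: 35.0
```

Request:
{"fn": "send_rows", "kwargs": {"plan": [{"offset":[0,0,0],"yaw":0},{"offset":[0,0,0],"yaw":0},{"offset":[0,0,0],"yaw":0},{"offset":[0,0,0],"yaw":0},{"offset":[0,0,-10],"yaw":0},{"offset":[0,0,-20],"yaw":0},{"offset":[0,0,-30],"yaw":0},{"offset":[5,-6,-25],"yaw":0},{"offset":[14,-17,-15],"yaw":0},{"offset":[22,-27,-10],"yaw":0},{"offset":[25,-31,0],"yaw":0},{"offset":[25,-31,0],"yaw":0},{"offset":[25,-31,0],"yaw":0},{"offset":[25,-31,0],"yaw":0},{"offset":[25,-31,0],"yaw":0},{"offset":[22,-27,0],"yaw":0},{"offset":[14,-17,0],"yaw":0},{"offset":[8,-8,0],"yaw":0},{"offset":[0,0,0],"yaw":0},{"offset":[0,0,0],"yaw":0}], "hand": 0.45}}

```text
time: 22.65
tool_pos: [0.4198, -0.3246, 0.171]
tool_rot: [3.141, 0.001, 3.141]
contact_force: [0.5, 0.2, -0.0]
opening: 0.0504
grip_force: 0.0
```

Run:
```python
from look import *
look("wheel_d_grip",(.4192,-.3246,0),"wheel_d","w6")
```

```text
t 22.7 tcp [ 0.42   -0.3244  0.1709] rot [ 3.141  0.    -3.142] q6 -2.37 open 0.051
wheel_d_grip 0.98 [326. 186.] [325. 184.] xy [ 0.4181 -0.3225] cost 0.116
wheel_d_grip 0.88 [329.  98.] [325. 184.] xy [ 0.4192 -0.3246] cost 1.0
```

View pics/w6.png

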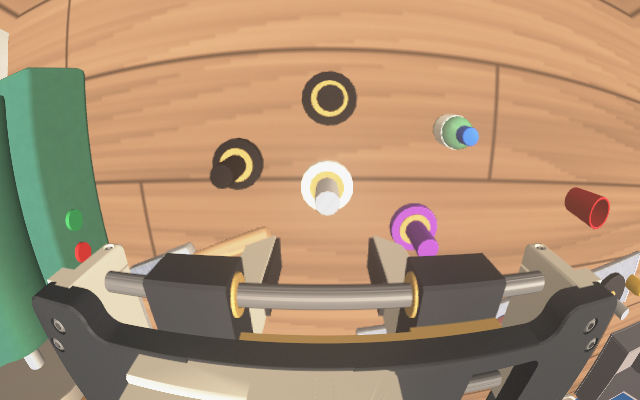

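The off-white wheel's arbor at (328,203) is between the fingers, and the purple one (414,228) is clear of the fingers. Gripping and carrying to pad4.

Request:
{"fn": "send_rows", "kwargs": {"plan": [{"offset":[1,1,12],"yaw":0},{"offset":[0,0,22],"yaw":0},{"offset":[0,0,25],"yaw":0},{"offset":[0,0,25],"yaw":0},{"offset":[0,0,21],"yaw":0},{"offset":[0,0,13],"yaw":0},{"offset":[0,0,7],"yaw":0},{"offset":[0,0,0],"yaw":0},{"offset":[0,0,0],"yaw":0}]}}

```text
time: 23.65
tool_pos: [0.4189, -0.3244, 0.0464]
tool_rot: [-3.141, 0.001, 3.141]
contact_force: [-0.3, -0.7, 0.0]
opening: 0.0506
grip_force: 0.0
```

Request:
{"fn": "send_rows", "kwargs": {"plan": [{"offset":[0,0,0],"yaw":0},{"offset":[0,0,0],"yaw":0},{"offset":[0,0,0],"yaw":0},{"offset":[0,0,0],"yaw":0},{"offset":[0,0,0],"yaw":0},{"offset":[0,0,0],"yaw":0}], "hand": 1, "squeeze": 35}}

```text
time: 24.25
tool_pos: [0.4183, -0.3241, 0.0459]
tool_rot: [3.141, 0.0, 3.141]
contact_force: [-0.6, 1.1, 3.2]
opening: 0.0212
grip_force: 35.0
```

Request:
{"fn": "send_rows", "kwargs": {"plan": [{"offset":[0,0,-10],"yaw":0},{"offset":[0,0,-20],"yaw":0},{"offset":[0,0,-30],"yaw":0},{"offset":[0,0,-30],"yaw":0},{"offset":[-5,3,-24],"yaw":0},{"offset":[-14,9,-12],"yaw":0},{"offset":[-23,15,-4],"yaw":0},{"offset":[-25,16,0],"yaw":0},{"offset":[-25,16,0],"yaw":0},{"offset":[-25,16,0],"yaw":0},{"offset":[-25,16,0],"yaw":0},{"offset":[-25,16,0],"yaw":0},{"offset":[-25,16,0],"yaw":0},{"offset":[-18,12,0],"yaw":0},{"offset":[-10,7,0],"yaw":0},{"offset":[-5,4,0],"yaw":0},{"offset":[0,0,0],"yaw":0},{"offset":[0,0,0],"yaw":0}]}}

```text
time: 26.05
tool_pos: [0.6428, -0.179, 0.1757]
tool_rot: [-3.141, -0.001, 3.14]
contact_force: [0.0, 0.2, -1.7]
opening: 0.0215
grip_force: 35.0
```

Run:
```python
from look import *
look("wheel_c_grip",(.630,-.068,.015),"wheel_c","w7")
for r in models.regions_of("wrist","pad_a"): print(round(r["conf"],2),np.round(r["extent"]))
print(proj(info("wrist"),(.6437,-.178,.012)))
```

```text
t 26.1 tcp [ 0.6427 -0.1791  0.1758] rot [-3.142 -0.     3.14 ] q6 -1.96 open 0.021
wheel_c_grip 0.67 [435. 178.] [434. 176.] xy [ 0.63   -0.0697] cost 0.085
0.92 [301. 162. 354. 207.]
[[325.72547263 187.36544168]]
```

View pics/w7.png

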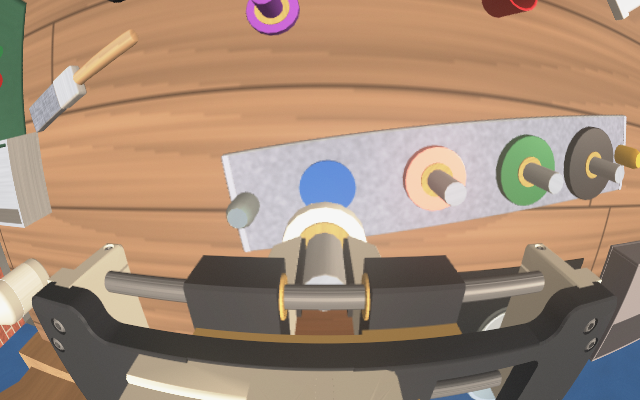

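Pad4 is at (327,187), so I'm adding +2 mm in y and setting white down, then lifting clear.

Request:
{"fn": "send_rows", "kwargs": {"plan": [{"offset":[-1,2,12],"yaw":0},{"offset":[0,0,22],"yaw":0},{"offset":[0,0,25],"yaw":0},{"offset":[0,0,22],"yaw":0},{"offset":[0,0,14],"yaw":0},{"offset":[0,0,9],"yaw":0},{"offset":[0,0,5],"yaw":0},{"offset":[0,0,3],"yaw":0},{"offset":[0,0,2],"yaw":0},{"offset":[0,0,1],"yaw":0},{"offset":[0,0,0],"yaw":0}]}}

```text
time: 27.3
tool_pos: [0.6447, -0.1765, 0.0612]
tool_rot: [-3.141, 0.001, 3.141]
contact_force: [0.6, 0.2, -0.5]
opening: 0.021
grip_force: 35.0
```

Request:
{"fn": "send_rows", "kwargs": {"plan": [{"offset":[0,0,0],"yaw":0},{"offset":[0,0,0],"yaw":0},{"offset":[0,0,0],"yaw":0},{"offset":[0,0,0],"yaw":0},{"offset":[0,0,-10],"yaw":0},{"offset":[0,0,-20],"yaw":0},{"offset":[0,0,-30],"yaw":0},{"offset":[0,0,-30],"yaw":0},{"offset":[10,-10,-20],"yaw":0},{"offset":[20,-20,-10],"yaw":0},{"offset":[25,-25,0],"yaw":0},{"offset":[25,-25,0],"yaw":0},{"offset":[25,-25,0],"yaw":0},{"offset":[25,-25,0],"yaw":0},{"offset":[15,-15,0],"yaw":0},{"offset":[8,-8,0],"yaw":0},{"offset":[0,0,0],"yaw":0},{"offset":[0,0,0],"yaw":0}], "hand": 0.45}}

```text
time: 29.1
tool_pos: [0.4919, -0.3288, 0.181]
tool_rot: [3.141, 0.001, 3.141]
contact_force: [0.5, -0.1, 0.5]
opening: 0.0507
grip_force: 0.0
```

Run:
```python
from look import *
im={n:read_camera(n) for n in("top","scene")}
cv2.imwrite("pics/end.png",cv2.resize(np.vstack([im["top"][60:300],im["scene"][90:400]])[:,:,::-1],None,fx=1,fy=1))
cs={n:info(n) for n in im}
for k,p in dict(wheel_a=(.606,.1565,.015),wheel_b=(.619,.0456,.015),wheel_c=(.63,-.0684,.015),wheel_d=(.6437,-.177,.015),glass=(.4357,.0067,0)).items():
    lab=k+("_mid" if k=="glass" else "_grip"); vs=[]
    for n in im:
        c0=proj(cs[n],np.array(p)+[0,0,.015])[0]
        o=[(np.hypot(*(np.argwhere(r["mask"])[:,::-1].mean(0)-c0)),r["mask"]*1.) for r in models.regions_of(n,lab) if r["mask"].any()]
        o=[q for q in o if q[0]<15]
        if o: vs.append((cs[n],min(o,key=lambda q:q[0])[1]))
    if vs: print(k,len(vs),*[np.round(q,4) for q in (fit(vs,p,PARTS[k]) if len(vs)==2 else fit(vs,p,PARTS[k],p[2]))])
```

```text
wheel_a 2 [0.6063 0.1545 0.0117] 0.0969
wheel_b 2 [0.6197 0.0441 0.0121] 0.117
wheel_c 2 [ 0.6308 -0.0699  0.012 ] 0.1125
wheel_d 2 [ 0.6459 -0.1782  0.0124] 0.1278
glass 1 [0.434  0.0051] 0.2097
```

View pics/end.png

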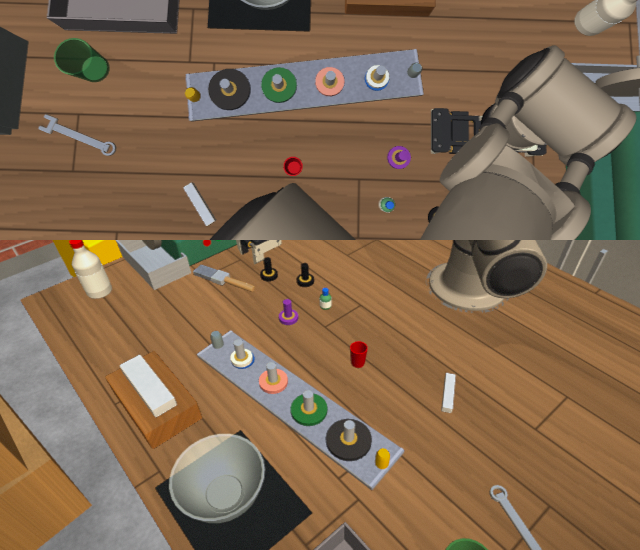

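From yellow to grey the wheels stand black, green, pink and white. Each is flat and within a few mm of its pad's centre, and the glass hasn't moved, still at top-view (293,227).

```bash
python3 -c "
from cell import ticket
print(ticket.hand_in())"
```

```text
the job is handed in; nothing more can be done
None
```

The job is handed in at about 29 s of the 106 s allowed, with no verdict returned: the four wheels lie flat on their pads from 94 mm at the yellow stop to 52 mm at the grey one, each within a few mm of centre by the last camera check, and the ruby-red glass is where it was.

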